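Re-load the balance lamp's weight hanger

ROBOT

A 6-joint arm with a two-finger parallel gripper is mounted at the origin on the work surface. World frame = base frame: x ahead of the robot, y to its left, z up, the work surface at z = 0. Lengths are in m, angles in rad, forces in N, time in s.
With the tool pointing down it reaches from about 0.3 to 0.875 m from the base axis. Payload 6.4 kg.
Tool frame: the origin (TCP) lies between the finger pads; the fingertips stand 22 mm ahead of it and the grasp point (between the pads) lies 3 mm ahead of it; z points along the fingers, y is the line along which they close (so a half turn about z gives the same grasp; the last joint's range is limited). The gripper opens to 85 mm and grips with 20 to 120 N. Pads are 22 mm wide; open, the fingers measure 114 mm over their backs; the gripper's body (76 mm by 85 mm) begins 54 mm behind the grasp point. The pads swing forward as they close: fully open they stand 13 mm farther back than shut.
Start: joints at [-1.381, 0.181, 1.607, -0, 1.354, -0.206], TCP at [0.222, -0.531, 0.253] pointing down, gripper open.
Joint ranges: [-2.99, 2.99], [-0.89, 2.07], [0.3, 2.58], [-1.14, 4.28], [0, 2.63], [-3.12, 3.12]. Speed limits (rad/s): [2.57, 2.57, 3.01, 3.14, 3.14, 3.14].

INTERFACE

Orientations are given as a unit quaternion [w, x, y, z].
In Python, from bench import ctrl, imaging, workorder gives the robot as it stands.
- The arm moves only by the shell command python3 -m pendant 'ROWS' [OPENING]. ROWS is JSON, a list of rows, each a list of 4 numbers: the shift along the tool's x, y, z in cm, then the turn about the tool's z in degrees. In form: [[dx, dy, dz, roll], ...]. A call has 1 to 12 rows; each row is the pose to reach, as a shift and turn from the pose commanded when the call began, along the tool's axes at that moment; what a row does not reach only later rows make up. A row lasts 1/12 s, in which the tool goes at most 41.7 mm and 7.16 degrees, less where a joint would pass 70% of its speed; a pose out of reach is approached as far as the arm can. A call with a gripper value outside its range is refused whole. OPENING is the opening, from 0 (shut) to 1 (fully open), set as the call begins (- or left out, the last holds). The fingers move at their own pace and stop on an object; the grip force is fixed at half the most. Time passes only in rows, so rows that repeat a pose let the fingers close. It gives the time, the measured TCP pose, the force, the opening and the grip force at its end, in the units of the state.
- ctrl.get_obs(): the state, without advancing time (a new reading comes with each control period).
- imaging.camera(name): name is "scene" or "top" or "wrist"; returns the picture (384x512x3 uint8, red, green, blue); there is no depth.
- imaging.camera_info(name): a dict with "K" (3x3 intrinsics, pixels), "T" (4x4, takes a point from camera to world coordinates); the wrist camera has in their place "tool_from_camera" (4x4, takes a point from camera to tool coordinates, whose origin is the TCP and whose axes are the flange's). Camera axes: x right, y up, looking along -z (the intrinsics and any distortion apply to the point x, -y, -z); pixel columns grow to the right and rows downward; lengths in m; the calibration is good to about 2 mm. A picture is of the moment at which its call begins: read the wrist's pose just before it. camera_info takes no time and is no camera call.
- workorder.hand_in(): hands the job in; it is judged then, once.
The state is a dict: "time_s": time; "q": joint angles; "dq": joint speeds; "joint_efforts": joint torques, N m; "eef_pos": TCP position; "eef_rot": TCP orientation; "wrist_force": force on the tool from outside, world axes, zero at the start; "torque": the same for the moment, N m; "opening": opening from 0.0 (shut) to 1.0 (fully open); "grasp_force": force on a finger pad.
Only numpy, scipy, OpenCV 4.12 (cv2) and the standard library are available. Lean on these libraries where they do the work, as an engineer would, in place of code of your own. Each camera call takes 0.05 s, during which the arm holds its last target. There are 200 camera calls.

TASK

The lounge lamp's counterweight hanger carries only its smallest slotted disc. Take that disc off, put it down, then hang all three discs flat round the hanger's rod, the largest at the bottom, the medium next and the smallest on top, their slots turned at least 60 degrees away from one another so that none can slide off. Do not knock or shift the glasses, bowls or tongs.

Things in the scene. Friction and masses are not known exactly. Their poses are not given: they have to be found in the camera images.
- hanger_foot (a point): hanger of a brass balance-arm table lamp, fixed: a vertical steel rod, 8 mm thick, with a round foot plate (48 mm across, 6 mm thick, top 70 mm above the table). Point: on the rod's axis at the foot's top face. +x lies along the lamp's arm, away from the hanger. A collar 86 mm above the foot joins rod and arm, so discs go on only from the side, slot first.
- lamp_column (a point): top of the lamp's fixed column (16 mm thick, 178 mm high, on a base 150 mm across), 150 mm from the rod along the arm's +x. The level arm (10 mm thick, axis 163 mm above the table) runs from the rod over the column to the lamp head, 300 mm from the rod and 100 mm across. All other sides of the hanger are open.
- large_center (a point): large disc: plain steel, 84 mm across, 8 mm thick, lying flat on the table. Point on its axis, half-way up its thickness; z up. A straight slot 14 mm wide runs from the rim on the +x side past the axis, to x = -7 mm. On the -x side a level black nylon bar (10 wide, 8 thick) runs out to 87 mm from the axis and carries the grip lug.
- large_lug (a point): centre of the large disc's upright black nylon grip lug: 24 mm long (disc's x), 10 mm thick (y), 26 mm high, standing on the bar; 75 mm from the disc's axis towards -x, 21 mm above the disc's underside. Same axes as the disc. The whole disc weighs about 300 g.
- medium_center (a point): medium disc: plain steel, 68 mm across, 8 mm thick, lying flat on the table. Point on its axis, half-way up its thickness; z up. A straight slot 14 mm wide runs from the rim on the +x side past the axis, to x = -7 mm. On the -x side a level black nylon bar (10 wide, 8 thick) runs out to 87 mm from the axis and carries the grip lug.
- medium_lug (a point): centre of the medium disc's upright black nylon grip lug: 24 mm long (disc's x), 10 mm thick (y), 26 mm high, standing on the bar; 75 mm from the disc's axis towards -x, 21 mm above the disc's underside. Same axes as the disc. The whole disc weighs about 200 g.
- small_center (a point): small disc: plain steel, 52 mm across, 8 mm thick, at first on the hanger, lug on any side but the arm's. Point on its axis, half-way up its thickness; z up. A straight slot 14 mm wide runs from the rim on the +x side past the axis, to x = -7 mm. On the -x side a level black nylon bar (10 wide, 8 thick) runs out to 87 mm from the axis and carries the grip lug.
- small_lug (a point): centre of the small disc's upright black nylon grip lug: 24 mm long (disc's x), 10 mm thick (y), 26 mm high, standing on the bar; 75 mm from the disc's axis towards -x, 21 mm above the disc's underside. Same axes as the disc. The whole disc weighs about 120 g.
- tumbler: bystander: drinking glass with straw, 70 mm across, 120 mm high (straw to 142 mm); origin at the centre of its underside
- short_glass: bystander: glass with straw, 70 mm across, 95 mm high (straw to 117 mm); origin at the centre of its underside
- sweet_bowl: bystander: black bowl of sweets, 110 mm across, 50 mm high; origin at the centre of its underside
- clay_bowl: bystander: terracotta pipe bowl, 70 mm across, 72 mm high; origin at the centre of its underside
- coal_tongs: bystander: steel coal tongs, 190 mm long (along x), 45 mm wide, 10 mm high; origin at the middle of its underside
Mind the look-alikes: they are no part of the job. What is shaped like the part that bears medium_center but green is not meant.

How it is judged:
On the way, in this order (a step that is already met when the one before it is completed fails the run):
1. the smallest disc is off the hanger (horizontal distance between small_center and hanger_foot above 0.05 m), for 0.2 s.
2. the large disc lies flat on the hanger's foot, round the rod (horizontal distance between large_center and hanger_foot below 0.009 m and z of large_center in the frame of hanger_foot between 0.001 and 0.007 m and angle between large_center's own z axis and vertical below 0.1 rad), for 0.2 s.
3. the medium disc lies flat on the large one, round the rod (all of step 2 and horizontal distance between medium_center and hanger_foot below 0.009 m and z of medium_center in the frame of hanger_foot between 0.009 and 0.015 m and angle between medium_center's own z axis and vertical below 0.1 rad), for 0.2 s.
At the end, for the whole second after the job is handed in: All three discs hang flat (within 0.1 rad) round the rod, each axis within 9 mm of the rod's: the large on the foot, the medium on it, the small on top (heights within 3 mm), and any two slots point at least 60 degrees apart (all of step 3 and horizontal distance between small_center and hanger_foot below 0.009 m and z of small_center in the frame of hanger_foot between 0.017 and 0.023 m and angle between small_center's own z axis and vertical below 0.1 rad and x of large_lug in the frame of medium_center above -0.044 m and x of each of medium_lug, large_lug in the frame of small_center above -0.044 m); the robot touches nothing.
It fails at once if the tumbler is shifted more than 30 mm or tipped (distance of tumbler from where it was at the start of the episode above 0.03 m or angle between tumbler's own z axis and vertical above 0.35 rad).
It fails at once if the short glass is shifted more than 30 mm or tipped (distance of short_glass from where it was at the start of the episode above 0.03 m or angle between short_glass's own z axis and vertical above 0.35 rad).
It fails at once if the sweet bowl is shifted more than 30 mm or tipped (distance of sweet_bowl from where it was at the start of the episode above 0.03 m or angle between sweet_bowl's own z axis and vertical above 0.35 rad).
It fails at once if the clay bowl is shifted more than 30 mm or tipped (distance of clay_bowl from where it was at the start of the episode above 0.03 m or angle between clay_bowl's own z axis and vertical above 0.35 rad).
It fails at once if the coal tongs is shifted more than 30 mm or tipped (distance of coal_tongs from where it was at the start of the episode above 0.03 m or angle between coal_tongs's own z axis and vertical above 0.35 rad).
It also fails if it takes over 72 s, if anything falls off the work surface, if the arm or the gripper's body presses on something with over 40 N, if the wrist force passes 120 N, or if a joint passes its speed limit or range.

## Working session

There is one attempt and no reset: what is moved stays moved. The work goes in short steps, Python scripts to look and compute and a shell command to move; the robot and the scene stay as the last step left them, time stands still between calls to the robot, and variables do not carry over. Pictures are saved under pics/ and viewed, at most 10 in all, crops included, and the job is handed in when it is done.

```bash
mkdir -p pics; python3 - <<'E'
from bench import ctrl, imaging
import cv2, numpy as np
np.set_printoptions(precision=4,suppress=True)
for n in ["top","scene"]:
    im=imaging.camera(n); cv2.imwrite(f"pics/{n}0.png",cv2.resize(im[:,:,::-1],(800,600),interpolation=cv2.INTER_CUBIC))
    i=imaging.camera_info(n); print(i)
print(imaging.camera_info("wrist"))
o=ctrl.get_obs(); print(o)
E
ls
```

```text
{'K': array([[457.7052,   0.    , 253.6762],
       [  0.    , 457.7052, 189.7681],
       [  0.    ,   0.    ,   1.    ]]), 'T': array([[-0.0081,  0.9916, -0.1289,  0.3384],
       [-0.9999, -0.0088, -0.0047, -0.0035],
       [-0.0058,  0.1289,  0.9916,  1.6355],
       [ 0.    ,  0.    ,  0.    ,  1.    ]])}
{'K': array([[436.1493,   0.    , 248.2218],
       [  0.    , 436.1493, 194.8225],
       [  0.    ,   0.    ,   1.    ]]), 'T': array([[ 0.3376, -0.705 ,  0.6236,  1.3467],
       [ 0.9413,  0.2525, -0.2242, -0.2643],
       [ 0.0006,  0.6627,  0.7489,  1.0976],
       [ 0.    ,  0.    ,  0.    ,  1.    ]])}
{'K': array([[310.7177,   0.    , 255.6452],
       [  0.    , 310.7177, 188.3996],
       [  0.    ,   0.    ,   1.    ]]), 'tool_from_camera': array([[ 0.0008,  0.9645,  0.264 ,  0.0673],
       [ 1.    , -0.0006, -0.0009,  0.0003],
       [-0.0007,  0.264 , -0.9645, -0.1211],
       [ 0.    ,  0.    ,  0.    ,  1.    ]])}
{'time_s': 0.1, 'q': array([-1.3813,  0.1815,  1.6079, -0.0001,  1.3538, -0.2063]), 'dq': array([-0.0021, -0.0019, -0.0036, -0.0011, -0.0017, -0.0009]), 'joint_efforts': array([ -0.0002, -44.5878, -35.2238,  -0.0005,   0.004 ,   0.    ]), 'eef_pos': array([ 0.2216, -0.5301,  0.2525]), 'eef_rot': array([-0.0008,  0.9805,  0.1966, -0.    ]), 'wrist_force': array([0.4369, 0.3475, 0.1619]), 'torque': array([ 0.0244, -0.0164, -0.0234]), 'grasp_force': 0.0, 'opening': 1.0008674921353322}
pics
```

View pics/top0.png

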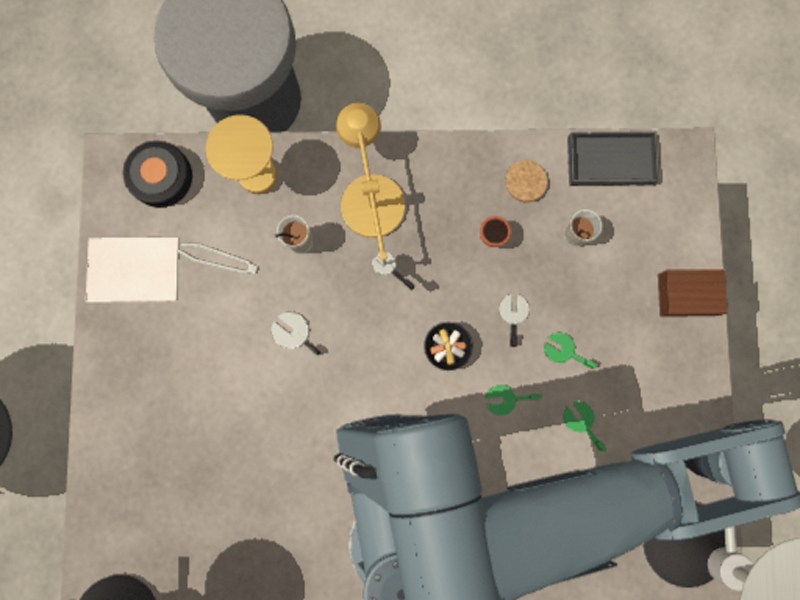

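View pics/scene0.png

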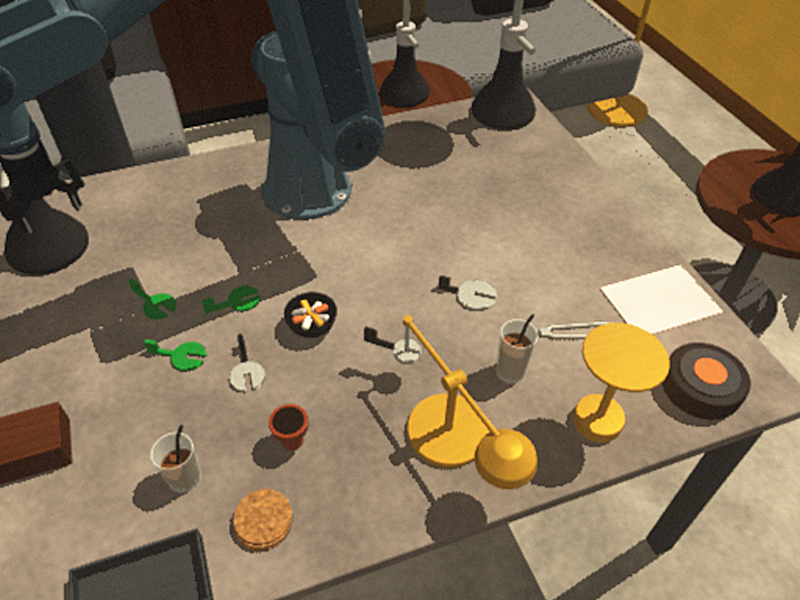

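Top view (800-px scale): rod/small disc near (384,262) with lug (410,287), large disc (290,330) with lug (320,351), medium (514,308) with lug (514,341). The column is at (370,186), tumbler (292,232) and sweet bowl (448,345). The green ones are look-alikes.

```bash
cat > h.py <<'E'
from bench import ctrl, imaging
import cv2, numpy as np
from scipy.spatial.transform import Rotation as Rn
np.set_printoptions(precision=4,suppress=True)
def toolT(o=None):
    o=o or ctrl.get_obs(); q=o["eef_rot"]; T=np.eye(4)
    T[:3,:3]=Rn.from_quat([q[1],q[2],q[3],q[0]]).as_matrix(); T[:3,3]=o["eef_pos"]; return T
def cam(name,o=None):
    i=imaging.camera_info(name)
    return i["K"], (i["T"] if name!="wrist" else toolT(o)@i["tool_from_camera"])
def ray(K,T,px,z):  # px in native pixels -> world point at height z
    d=T[:3,:3]@np.array([(px[0]-K[0,2])/K[0,0],-(px[1]-K[1,2])/K[1,1],-1])
    return T[:3,3]+d*(z-T[2,3])/d[2]
def yaw(): 
    x=toolT()[:3,0]; return np.degrees(np.arctan2(x[1],x[0]))
def go(xy,z,yw):   # delta in tool axes (cm) and roll to TCP (x,y,z), tool-x yaw yw deg
    T=toolT(); d=T[:3,:3].T@(np.array([*xy,z])-T[:3,3])*100
    r=-(yw-yaw()); r=(r+180)%360-180
    print("delta cm",d.round(2),"roll",round(r,1),"| now",T[:3,3],"yaw",round(yaw(),1))
def snap(fn,crop=None,s=1.5625):
    o=ctrl.get_obs(); im=imaging.camera("wrist"); 
    if crop: im=im[crop[1]:crop[3],crop[0]:crop[2]]
    cv2.imwrite("pics/"+fn,cv2.resize(im[:,:,::-1],None,fx=s,fy=s,interpolation=cv2.INTER_CUBIC)); np.save("pics/"+fn+".npy",toolT(o)); print(o["time_s"])
def wpt(fn,px,z,off=(0,0),s=1.5625):
    i=imaging.camera_info("wrist"); T=np.load("pics/"+fn+".npy")@i["tool_from_camera"]
    return ray(i["K"],T,(px[0]/s+off[0],px[1]/s+off[1]),z)
E
python3 - <<'E'
from h import *
K,T=cam("top")
P={}
for n,u,v,z in [("L",290,330,.008),("Llug",320,351,.034),("M",514,308,.008),("Mlug",514,341,.034),("arm_end",383,257,.168),("S",384,264,.078),("Slug",410,287,.104),("col",370,186,.178),("head",358,122,.19),("tumb",292,232,.1),("bowl",448,345,.05),("clay",496,232,.072),("short",586,228,.09),("tongsR",255,268,.01),("green",560,348,0.01)]:
    p=ray(K,T,(u/1.5625,v/1.5625),z)[:2]; P[n]=p; print(n,p)
for a,b in [("L","Llug"),("M","Mlug"),("S","Slug"),("arm_end","col")]:
    d=P[b]-P[a]; print(a,b,np.hypot(*d),np.degrees(np.arctan2(d[1],d[0])))
K,T=cam("scene")
for n,u,v,z in [("L",478,295,.008),("M",247,377,.008),("S",407,350,.078),("Slug",377,335,.104),("arm_end",407,320,.168),("col",455,376,.178)]:
    print(n,ray(K,T,(u/1.5625,v/1.5625),z)[:2])
E
```

```text
L [0.4751 0.2477]
Llug [0.4252 0.176 ]
M [ 0.5211 -0.2647]
Mlug [ 0.4439 -0.2583]
arm_end [0.6125 0.0307]
S [0.6136 0.0306]
Slug [ 0.558  -0.0259]
col [0.7622 0.0568]
head [0.8976 0.0811]
tumb [0.6827 0.2315]
bowl [ 0.4352 -0.1095]
clay [ 0.6847 -0.2193]
short [ 0.6878 -0.4152]
tongsR [0.619  0.3298]
green [ 0.4287 -0.3659]
L Llug 0.08734829319845147 -124.81130610473365
M Mlug 0.07748377387016457 175.29864295333988
S Slug 0.07926364229350417 -134.51923959123963
arm_end col 0.15193723792669636 9.919947912463495
L [0.4794 0.2545]
M [ 0.5246 -0.2607]
S [0.6178 0.0362]
Slug [ 0.5843 -0.0118]
arm_end [0.619  0.0336]
col [0.7665 0.062 ]
```

```bash
python3 -c "
from h import *
go((.562,-.022),.22,45)"
```

```text
delta cm [ 51.   -33.75   3.31] roll -22.3 | now [ 0.2216 -0.5301  0.2525] yaw 22.7
```

```bash
python3 -m pendant '[[4,-2.6,0,-4],[8,-5.3,0,-8],[11,-7.4,0,-12],[15,-10,0,-16],[18,-12,0,-20],[21,-14,0,-22.3],[25,-16.5,0,-22.3],[28,-18.5,0,-22.3],[31,-20.5,0,-22.3],[35,-23,1,-22.3],[38,-25,2,-22.3],[40,-26.5,2,-22.3]]' 0.5; python3 -c "
from h import *
go((.562,-.022),.22,45)"
```

```text
time_s: 1.1
eef_pos: [0.4889, -0.1283, 0.2313]
eef_rot: [-0.001, 0.924, 0.383, -0.001]
wrist_force: [-0.6, 0.1, -0.8]
opening: 0.503
grasp_force: 0.0
delta cm [12.69 -2.33  1.13] roll 0.1 | now [ 0.4889 -0.1283  0.2313] yaw 45.1
```

```bash
python3 -m pendant '[[4,-0.8,0.5,0],[8,-1.6,1,0],[10,-1.9,1.3,0],[10,-1.9,1.3,0],[10,-1.9,1.3,0]]' ; python3 -c "
from h import *
go((.562,-.022),.22,45); snap('w1.png')"
```

```text
time_s: 1.52
eef_pos: [0.5457, -0.0465, 0.2194]
eef_rot: [-0.0, 0.923, 0.384, -0.001]
wrist_force: [0.3, 0.8, -1.4]
opening: 0.502
grasp_force: 0.0
delta cm [ 2.89 -0.58 -0.06] roll 0.1 | now [ 0.5457 -0.0465  0.2194] yaw 45.1
1.5167
```

View pics/w1.png

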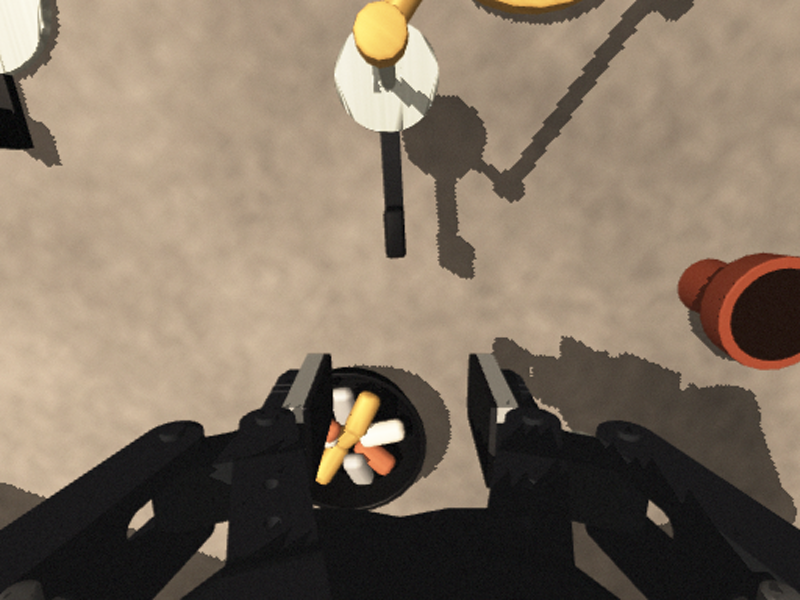

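Lug top about (394,206)–(396,250), small disc centre about (386,76), collar top (381,33). Sweet bowl is under the gripper at (368,440).

```bash
python3 - <<'E'
from h import *
f="w1.png"
a=wpt(f,(394,207),.104);b=wpt(f,(396,251),.104);c=wpt(f,(387,76),.078);k=wpt(f,(381,33),.168)
print(a,b,np.hypot(*(a-b)[:2]),c,k)
l=(a+b)/2; d=(l-c)[:2]; print(l,np.hypot(*d),np.degrees(np.arctan2(d[1],d[0])))
go(l[:2],.092,45); print(yaw())
K,T=cam("wrist")
print(T[:3,3])
E
```

```text
[ 0.5765 -0.0125  0.104 ] [ 0.5621 -0.0284  0.104 ] 0.02145725840745024 [0.6178 0.0342 0.078 ] [0.6172 0.033  0.168 ]
[ 0.5693 -0.0205  0.104 ] 0.07306766382124391 -131.6204334435133
delta cm [ 3.61 -0.22 12.77] roll 0.0 | now [ 0.5455 -0.0475  0.2197] yaw 45.0
45.04338429407715
[ 0.5934 -0.0004  0.3408]
```

```bash
python3 -c "
from h import *
go((.5685,-.0215),.098,48.4)"; python3 -m pendant '[[3.5,-0.2,2,-3.4],[3.5,-0.2,5,-3.4],[3.5,-0.2,8,-3.4],[3.5,-0.2,11,-3.4],[3.5,-0.2,12.1,-3.4],[3.5,-0.2,12.1,-3.4],[3.5,-0.2,12.1,-3.4]]'; python3 -c "
from h import *
go((.5685,-.0215),.098,48.4);print(ctrl.get_obs()['wrist_force'])"
```

```text
delta cm [ 3.48 -0.2  12.17] roll -3.4 | now [ 0.5455 -0.0475  0.2197] yaw 45.0
time_s: 2.15
eef_pos: [0.5692, -0.0225, 0.0998]
eef_rot: [-0.0, 0.912, 0.409, -0.0]
wrist_force: [0.3, -0.3, 0.6]
opening: 0.496
grasp_force: 0.0
delta cm [ 0.03 -0.12  0.18] roll -0.1 | now [ 0.5692 -0.0225  0.0998] yaw 48.3
[ 0.2666 -0.302   0.6375]
```

```bash
python3 -m pendant '[[0,0,0.1,0],[0,0,0.1,0],[0,0,0.1,0],[0,0,0.1,0],[0,0,0.1,0],[0,0,0.1,0]]' 0; python3 -c "
from h import *
snap('w2.png')"
```

```text
time_s: 2.65
eef_pos: [0.5704, -0.022, 0.1]
eef_rot: [0.001, 0.912, 0.41, 0.001]
wrist_force: [-2.0, -1.7, 6.9]
opening: 0.104
grasp_force: 61.9
2.65
```

View pics/w2.png

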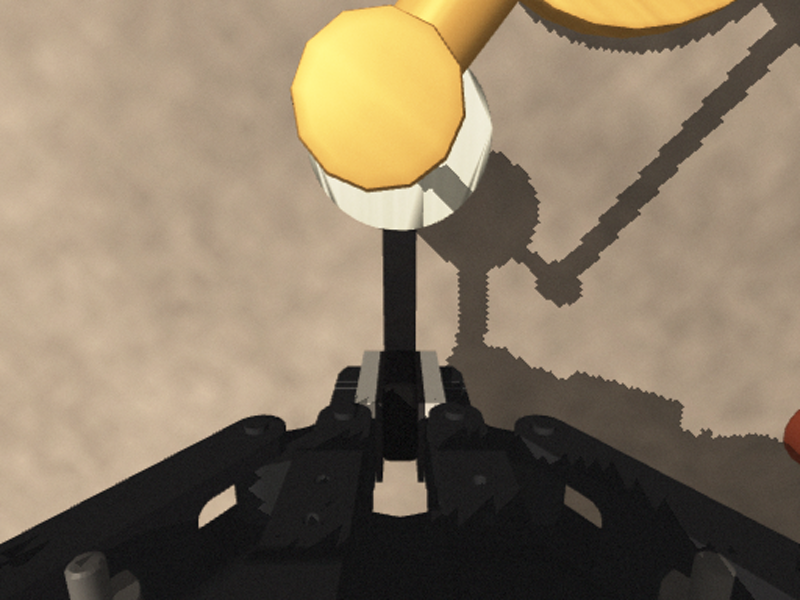

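```bash
python3 - <<'E'
from h import *
f="w2.png"; T=np.load("pics/w2.png.npy")
def tl(p): return T[:3,:3].T@(p-T[:3,3])
print("edge tool",tl(wpt(f,(402,230),.078)),"right",tl(wpt(f,(493,128),.078)))
for z in (.168,.171): print("collar",wpt(f,(378,98),z),tl(wpt(f,(378,98),z)))
E
```

```text
edge tool [0.0475 0.0014 0.0221] right [0.0761 0.0267 0.0222]
collar [0.6176 0.034  0.168 ] [ 0.0733 -0.0017 -0.0679]
collar [0.6175 0.0336 0.171 ] [ 0.073  -0.0015 -0.0709]
```

```bash
python3 -m pendant '[[0,0,-0.2,0],[0,0,-0.5,0],[-1.5,0,-0.5,0],[-4,0,-0.5,0],[-7,0,-0.5,0],[-9,0,-0.5,0],[-9,-2,-0.5,0],[-9,-5,-0.5,0],[-8,-8,-0.5,0],[-7,-11,-0.5,0],[-6.7,-11.5,-0.5,0],[-6.7,-11.5,-0.5,0]]'; python3 -m pendant '[[0,0,2,0],[0,0,4,0],[0,0,6,0],[0,0,6.9,0],[0,0,7.2,0],[0,0,7.4,0],[0,0,7.5,0],[0,0,7.5,0],[0,0,7.5,0]]'
```

```text
time_s: 3.7
eef_pos: [0.437, 0.006, 0.1029]
eef_rot: [-0.0, 0.912, 0.411, -0.001]
wrist_force: [0.6, -0.1, -1.4]
opening: 0.105
grasp_force: 60.8
time_s: 4.45
eef_pos: [0.4378, 0.004, 0.0303]
eef_rot: [-0.001, 0.912, 0.41, -0.002]
wrist_force: [-16.7, -1.2, 31.7]
opening: 0.104
grasp_force: 65.5
```

```bash
python3 -m pendant '[[0,0,-0.1,0],[0,0,-0.1,0],[0,0,-0.1,0]]' ; python3 -m pendant '[[0,0,0,0],[0,0,0,0],[0,0,0,0],[0,0,-2,0],[0,0,-5,0],[0,0,-9,0],[0,0,-13,0],[0,0,-17,0],[0,0,-17,0],[0,0,-17,0]]' 0.5; python3 -c "
from h import *
go((.435,.19),.20,55)"
```

```text
time_s: 4.7
eef_pos: [0.4401, 0.0039, 0.0304]
eef_rot: [0.001, 0.912, 0.41, 0.001]
wrist_force: [-2.7, -0.1, 7.9]
opening: 0.104
grasp_force: 62.2
time_s: 5.53
eef_pos: [0.4407, 0.0043, 0.2019]
eef_rot: [0.002, 0.912, 0.41, 0.002]
wrist_force: [-0.8, -0.1, -0.3]
opening: 0.5
grasp_force: 0.0
delta cm [ 13.5  -12.75   0.15] roll -6.6 | now [0.4407 0.0043 0.2019] yaw 48.4
```

```bash
python3 -m pendant '[[2.5,-3,0,-3],[5,-6,0,-6],[8,-9.5,0,-6.6],[10.5,-12.7,0,-6.6],[10.5,-12.7,0,-6.6],[10.5,-12.7,0,-6.6],[10.5,-12.7,0,-6.6]]'; python3 -c "
from h import *
snap('w3.png')"
```

```text
time_s: 6.12
eef_pos: [0.4127, 0.1675, 0.1977]
eef_rot: [-0.0, 0.887, 0.462, -0.001]
wrist_force: [0.5, 0.6, -1.3]
opening: 0.497
grasp_force: 0.0
6.1167
```

View pics/w3.png

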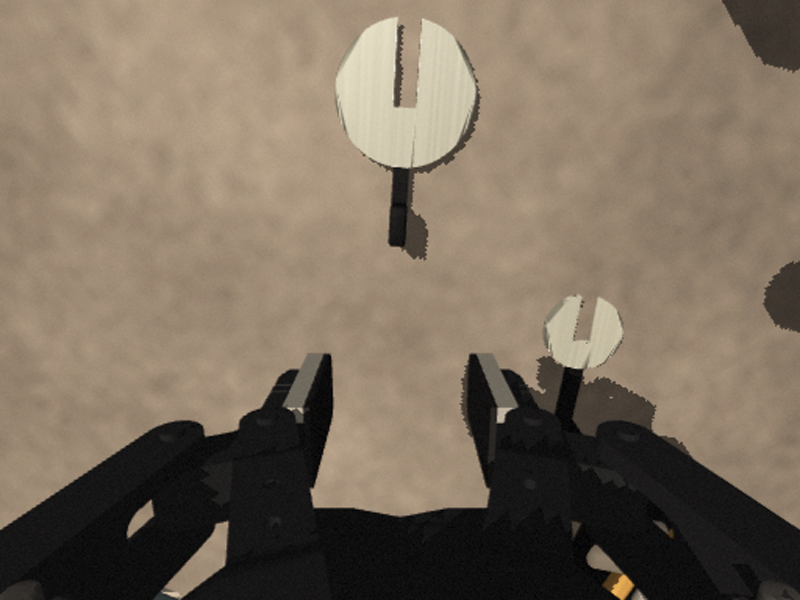

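Large disc: left (336,90), right (476,93), near edge (402,168), lug top (400,206)–(398,240); small disc put down safely at (584,332).

```bash
python3 - <<'E'
from h import *
f="w3.png"
l,r=wpt(f,(336,90),.008),wpt(f,(476,93),.008); n=wpt(f,(402,168),.008); t=wpt(f,(409,17),.008)
a=wpt(f,(400,206),.034);b=wpt(f,(398,240),.034)
print(np.hypot(*(l-r)[:2]),np.hypot(*(n-t)[:2]),(l+r)/2,(n+t)/2,a,b)
c=(l+r+n+t)/4; g=(a+b)/2; d=(g-c)[:2]; th=np.arctan2(d[1],d[0]); print(c,g,np.hypot(*d),np.degrees(th))
p=c[:2]+.075*np.array([np.cos(th),np.sin(th)]); p=(p+g[:2])/2
print(p); go(p,.03,np.degrees(th)+180)
E
```

```text
0.08334212232551785 0.08388237374214379 [0.4772 0.2526 0.008 ] [0.4757 0.251  0.008 ] [0.4371 0.2013 0.034 ] [0.4248 0.1857 0.034 ]
[0.4764 0.2518 0.008 ] [0.431  0.1935 0.034 ] 0.07390575446981526 -127.94917881521592
[0.4307 0.1931]
delta cm [ 3.19 -0.05 16.8 ] roll 2.9 | now [0.4131 0.1669 0.1981] yaw 55.0
```

```bash
python3 -m pendant '[[2,0,3.5,2.9],[3.2,-0.05,7.5,2.9],[3.2,-0.05,11,2.9],[3.2,-0.05,14.5,2.9],[3.2,-0.05,16.4,2.9],[3.2,-0.05,16.8,2.9],[3.2,-0.05,16.8,2.9],[3.2,-0.05,16.8,2.9]]'; python3 -m pendant '[[0,0,0,0],[0,0,0,0],[0,0,0,0],[0,0,0,0],[0,0,0,0],[0,0,0,0]]' 0; python3 -m pendant '[[0,0,-2,0],[0,0,-5,0],[0,0,-8,0],[0,0,-11,0],[0,0,-11,0],[0,0,-11,0]]'; python3 -c "
from h import *
snap('w4.png',(100,0,412,384),1.5625)"
```

```text
time_s: 6.83
eef_pos: [0.4326, 0.1932, 0.032]
eef_rot: [0.0, 0.899, 0.438, 0.0]
wrist_force: [0.6, 0.7, 1.1]
opening: 0.504
grasp_force: 0.0
time_s: 7.33
eef_pos: [0.4327, 0.1944, 0.033]
eef_rot: [0.0, 0.898, 0.439, 0.001]
wrist_force: [-1.7, -2.0, 6.8]
opening: 0.101
grasp_force: 58.9
time_s: 7.83
eef_pos: [0.4328, 0.1944, 0.1434]
eef_rot: [0.001, 0.898, 0.439, 0.002]
wrist_force: [0.6, 0.1, -3.4]
opening: 0.099
grasp_force: 59.0
7.8333
```

View pics/w4.png

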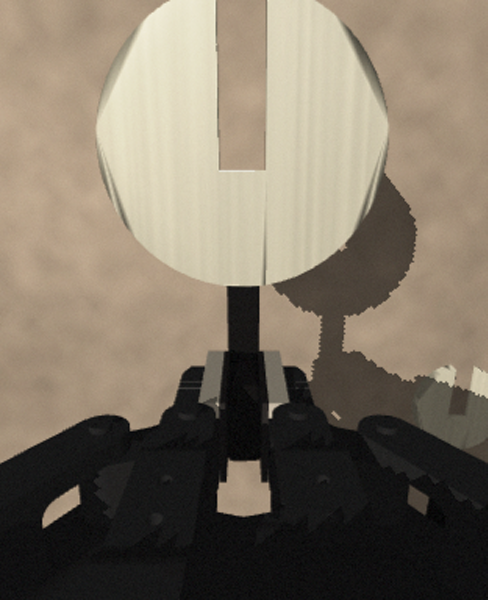

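```bash
cat >> h.py <<'E'
def tl(fn,px,zt,off=(0,0),s=1.5625):  # pixel -> tool coords at tool-z zt
    i=imaging.camera_info("wrist"); return ray(i["K"],i["tool_from_camera"],(px[0]/s+off[0],px[1]/s+off[1]),zt)
E
python3 - <<'E'
from h import *
f="w4.png"; T=np.load("pics/w4.png.npy")
for p in [(219,170),(267,170),(245,286),(97,130),(388,128)]: print(tl(f,p,.025,(100,0)))
E
```

```text
[ 0.0646 -0.0065  0.025 ]
[0.0646 0.0075 0.025 ]
[0.0297 0.0012 0.025 ]
[ 0.0756 -0.0411  0.025 ]
[0.0763 0.0419 0.025 ]
```

```bash
python3 -c "
from h import *
go((.500,.1325),.125,-40)"
```

```text
delta cm [-0.65  9.2   1.67] roll 92.1 | now [0.4314 0.1941 0.1416] yaw 52.1
```

```bash
python3 -m pendant '[[0,0.8,0,7],[0,1.6,0,14],[0,2.4,0,21],[0,3.2,0,28],[0,4,0,35],[0,4.8,0,42],[0,5.6,0,49],[0,6.4,0,56],[-0.3,7.2,0,63],[-0.6,8,0,70],[-0.6,8.8,0,77],[-0.6,9.2,0,84]]';python3 -m pendant '[[0,0,0,7],[0,0,0.5,8.1],[0,0,1.7,8.1],[0,0,1.7,8.1],[0,0,1.7,8.1]]'; python3 -c "
from h import *
go((.500,.1325),.108,-40);snap('w5.png')"
```

```text
time_s: 8.88
eef_pos: [0.4993, 0.1322, 0.1389]
eef_rot: [0.001, 0.961, -0.278, -0.002]
wrist_force: [-0.3, -0.3, -3.0]
opening: 0.1
grasp_force: 59.1
time_s: 9.3
eef_pos: [0.4986, 0.1329, 0.1221]
eef_rot: [0.001, 0.94, -0.341, -0.002]
wrist_force: [-0.1, 0.6, -2.7]
opening: 0.099
grasp_force: 59.0
delta cm [ 0.14 -0.06  1.41] roll 0.1 | now [0.4986 0.1329 0.1221] yaw -39.9
9.3
```

View pics/w5.png

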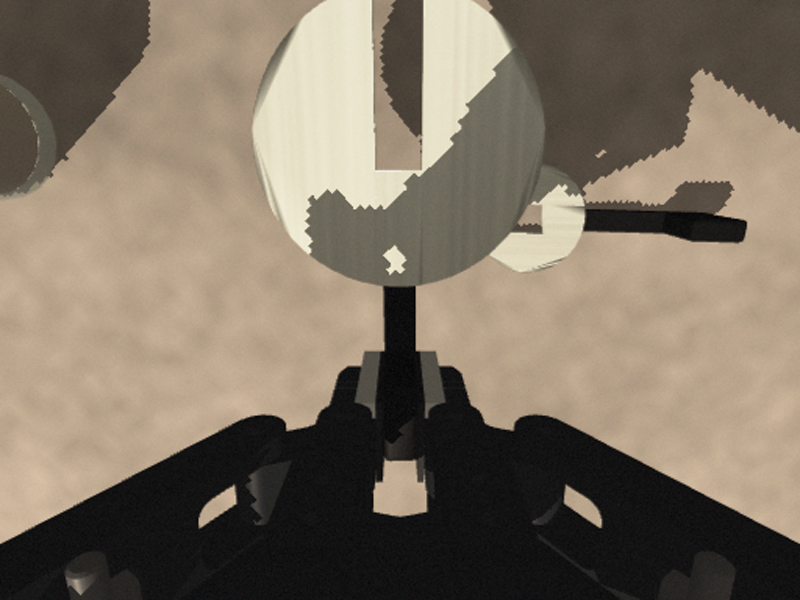

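```bash
python3 -c "
from h import *
go((.5623,.0797),.108,-40)"; python3 -m pendant '[[0.1,-0.1,0.7,0],[1,-0.1,1.4,0],[2.5,-0.1,1.4,0],[4.3,-0.1,1.4,0],[4.3,-0.1,1.4,0],[4.3,-0.1,1.4,0]]'; python3 -c "
from h import *
go((.5623,.0797),.108,-40)
im=imaging.camera('top')[130:210,200:300]; cv2.imwrite('pics/t1.png',cv2.resize(im[:,:,::-1],None,fx=7,fy=7,interpolation=cv2.INTER_CUBIC))"
```

```text
delta cm [8.24 0.05 1.48] roll 0.1 | now [0.4994 0.1329 0.123 ] yaw -39.9
time_s: 9.85
eef_pos: [0.5356, 0.1045, 0.1104]
eef_rot: [-0.0, 0.939, -0.343, 0.0]
wrist_force: [-0.9, 0.8, -4.7]
opening: 0.102
grasp_force: 59.0
delta cm [3.65 0.18 0.24] roll -0.1 | now [0.5356 0.1045 0.1104] yaw -40.1
```

View pics/t1.png

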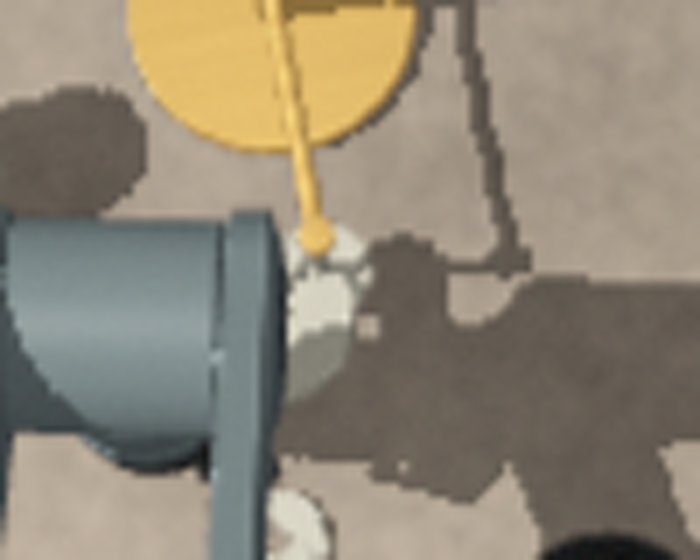

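The wrist hides most of the top view; the disc's slot mouth is just reaching the collar at (317,238). Continue by dead reckoning, watching the force.

```bash
python3 -m pendant '[[0.7,0.1,0.1,0],[1.4,0.15,0.1,0],[2,0.15,0.1,0],[2,0.15,0.1,0],[2,0.15,0.1,0]]'; python3 -m pendant '[[0.7,0,0,0],[1.4,0,0,0],[1.7,0,0,0],[1.7,0,0,0],[1.7,0,0,0]]'; python3 -c "
from h import *
go((.5623,.0797),.108,-40);snap('w6.png')"
```

```text
time_s: 10.32
eef_pos: [0.5487, 0.0916, 0.1094]
eef_rot: [-0.0, 0.94, -0.342, 0.0]
wrist_force: [-0.5, -0.0, -3.9]
opening: 0.102
grasp_force: 59.0
time_s: 10.73
eef_pos: [0.5615, 0.0808, 0.1092]
eef_rot: [-0.0, 0.94, -0.342, -0.0]
wrist_force: [0.1, -0.1, -2.6]
opening: 0.1
grasp_force: 59.0
delta cm [0.13 0.03 0.12] roll -0.1 | now [0.5615 0.0808 0.1092] yaw -40.1
10.7333
```

View pics/w6.png

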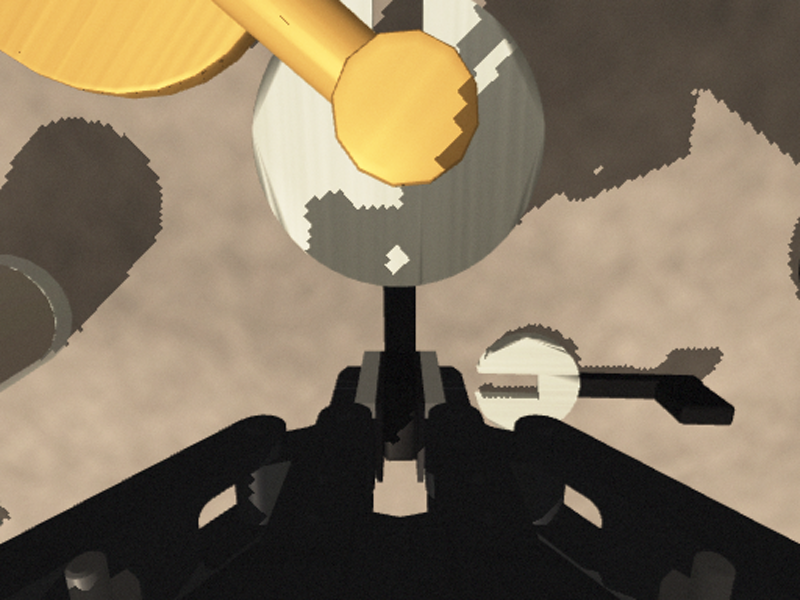

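```bash
python3 - <<'E'
from h import *
for z in (.168,.171): print(tl(0,(405,107),.109-z), wpt("w6.png",(405,107),z))
E
```

```text
[ 0.0735  0.0003 -0.059 ] [0.6176 0.0332 0.168 ]
[ 0.0732  0.0002 -0.062 ] [0.6174 0.0335 0.171 ]
```

```bash
python3 -m pendant '[[0.15,0,0.1,0],[0.15,0,0.3,0],[0.15,0,0.5,0],[0.15,0,0.6,0],[0.15,0,0.6,0],[0.15,0,0.6,0]]'
```

```text
time_s: 11.28
eef_pos: [0.5624, 0.0802, 0.1033]
eef_rot: [0.0, 0.94, -0.342, -0.0]
wrist_force: [-0.5, 0.4, -2.6]
opening: 0.103
grasp_force: 59.3
```

```bash
python3 -m pendant '[[0,0,0.1,0],[0,0,0.2,0],[0,0,0.2,0],[0,0,0.2,0]]'
```

```text
time_s: 11.62
eef_pos: [0.5626, 0.0803, 0.1027]
eef_rot: [-0.0, 0.94, -0.342, 0.0]
wrist_force: [-6.6, 3.0, 10.5]
opening: 0.102
grasp_force: 60.9
```

```bash
python3 -m pendant '[[0,0,-0.1,0],[0,0,-0.1,0],[0,0,-0.1,0],[0,0,-0.1,0]]' 0.4;  python3 -m pendant '[[-0.1,0,-2,0],[-0.3,0,-5,0],[-0.5,0,-8,0],[-1,0,-10,0],[-3,0,-10,0],[-6,0,-10,0],[-9,0,-10,0],[-9,0,-10,0]]'; python3 -c "
from h import *
go((.42,-.257),.2,-5); snap('w7.png')"
```

```text
time_s: 11.95
eef_pos: [0.5628, 0.0799, 0.1023]
eef_rot: [-0.0, 0.94, -0.342, 0.0]
wrist_force: [-0.4, 0.7, -0.7]
opening: 0.399
grasp_force: 0.0
time_s: 12.62
eef_pos: [0.4899, 0.1405, 0.2017]
eef_rot: [-0.0, 0.94, -0.341, -0.002]
wrist_force: [0.8, 0.9, -1.0]
opening: 0.4
grasp_force: 0.0
delta cm [20.12 34.98  0.14] roll -34.9 | now [0.4899 0.1405 0.2017] yaw -39.9
12.6167
```

View pics/w7.png

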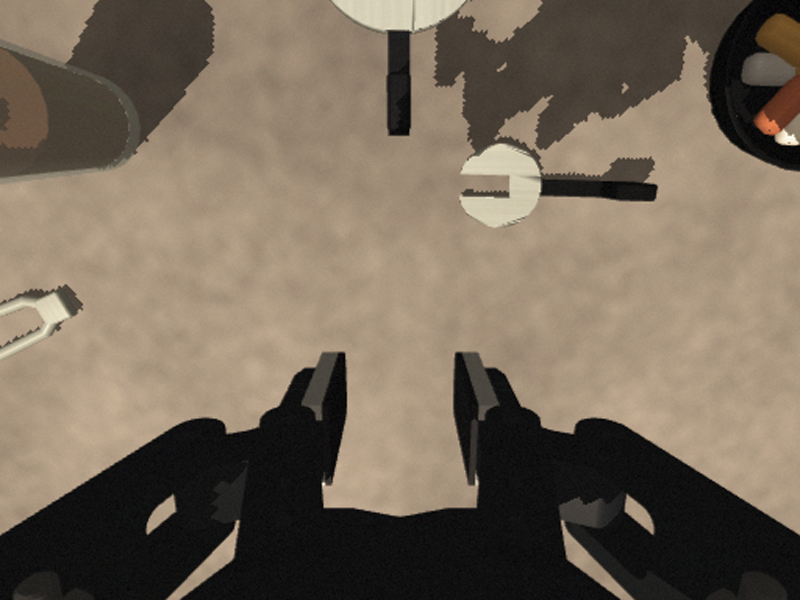

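```bash
python3 -m pendant '[[1.5,2.5,0,-5],[3.5,6,0,-11],[5.3,9.2,0,-17],[7,12.5,0,-23],[9,15.8,0,-29],[11,19,0,-34.9],[12.8,22.3,0,-34.9],[14.7,25.6,0,-34.9],[16.5,29,0,-34.9],[18.5,32.2,0,-34.9],[20.1,35,0,-34.9],[20.1,35,0,-34.9]]' 0.5; python3 -m pendant '[[0,0,0,0],[0,0,0,0]]'; cat > find.py <<'E'
from h import *
import sys
f,z=sys.argv[1],float(sys.argv[2])
o=ctrl.get_obs(); T=toolT(o); np.save("pics/"+f+".npy",T); im=imaging.camera("wrist")
cv2.imwrite("pics/"+f,im[:,:,::-1])
hsv=cv2.cvtColor(im,cv2.COLOR_RGB2HSV)
m=((hsv[...,1]<45)&(hsv[...,2]>150)).astype(np.uint8)
cs=[c for c in cv2.findContours(m,cv2.RETR_EXTERNAL,cv2.CHAIN_APPROX_NONE)[0] if cv2.contourArea(c)>300]
for c in cs:
    w=np.array([wpt(f,p,z,s=1) for p in c[:,0]])[:,:2]
    cc,r=cv2.minEnclosingCircle(w.astype(np.float32)*1000)
    print("steel px",c[:,0].mean(0),cv2.contourArea(c),"world circle mm",np.round(cc,1),round(r,1))
d=((im.max(2)<45)).astype(np.uint8); d[225:]=0
for c in cv2.findContours(d,cv2.RETR_EXTERNAL,cv2.CHAIN_APPROX_NONE)[0]:
    if cv2.contourArea(c)>60:
        (x,y),(w,h),a=cv2.minAreaRect(c); print("dark px",(x,y),(w,h),a,cv2.boundingRect(c))
print(T[:3,3],yaw())
E
python3 find.py w8.png 0.008
```

```text
time_s: 13.67
eef_pos: [0.4217, -0.2661, 0.2029]
eef_rot: [0.002, 0.999, -0.047, 0.001]
wrist_force: [-1.0, -0.5, 0.6]
opening: 0.498
grasp_force: 0.0
time_s: 13.83
eef_pos: [0.4223, -0.2596, 0.202]
eef_rot: [-0.0, 0.999, -0.045, -0.0]
wrist_force: [-0.2, -0.1, -0.6]
opening: 0.502
grasp_force: 0.0
steel px [116.0843 190.2892] 380.5 world circle mm [ 415.4 -111.7] 17.9
steel px [101.4384 157.3151] 357.5 world circle mm [ 450.  -104.2] 16.4
steel px [249.0167  66.7425] 3422.5 world circle mm [ 520.9 -262.1] 34.1
dark px (10.0, 177.0) (20.0, 24.0) 0.0 (0, 165, 21, 25)
dark px (251.6319580078125, 148.67843627929688) (29.01508903503418, 8.924403190612793) 82.56858825683594 (246, 134, 10, 30)
dark px (139.35780334472656, 169.19265747070312) (83.52245330810547, 19.53965950012207) 73.3007583618164 (118, 132, 33, 81)
dark px (89.0, 174.5) (99.0, 112.0) 90.0 (33, 125, 113, 100)
[ 0.4223 -0.2596  0.202 ] -5.114397804267545
```

```bash
python3 - <<'E'
from h import *
f="w8.png"; c=np.array([.5209,-.2621])
g=wpt(f,(251.5,147),.034,s=1)[:2]; d=g-c; th=np.arctan2(d[1],d[0]); print(g,np.hypot(*d),np.degrees(th))
p=c+.075*np.array([np.cos(th),np.sin(th)]); print(p); go(p,.03,np.degrees(th)+180)
E
```

```text
[ 0.4507 -0.2584] 0.07026406866824561 176.9914208619587
[ 0.446  -0.2582]
delta cm [ 2.34 -0.27 17.2 ] roll -2.1 | now [ 0.4225 -0.2589  0.202 ] yaw -5.1
```

```bash
python3 -m pendant '[[2,-0.2,3.5,-2.1],[2.4,-0.2,7.5,-2.1],[2.4,-0.2,11,-2.1],[2.4,-0.2,14.5,-2.1],[2.4,-0.2,16.6,-2.1],[2.4,-0.2,17,-2.1],[2.4,-0.2,17,-2.1],[2.4,-0.2,17,-2.1]]'; python3 -m pendant '[[0,0,0.1,0],[0,0,0.1,0],[0,0,0.1,0],[0,0,0.1,0],[0,0,0.1,0],[0,0,0.1,0]]' 0; python3 -m pendant '[[0,0,-2,0],[0,0,-5,0],[0,0,-8,0],[0,0,-11,0],[0,0,-12,0],[0,0,-12,0],[0,0,-12,0]]'; python3 find.py w9.png 0.125
```

```text
time_s: 14.55
eef_pos: [0.4475, -0.2594, 0.0334]
eef_rot: [0.0, 1.0, -0.026, 0.001]
wrist_force: [0.4, 0.1, 0.5]
opening: 0.501
grasp_force: 0.0
time_s: 15.05
eef_pos: [0.4476, -0.2602, 0.0331]
eef_rot: [0.001, 1.0, -0.026, 0.001]
wrist_force: [-0.1, 2.7, 6.0]
opening: 0.102
grasp_force: 59.2
time_s: 15.63
eef_pos: [0.4463, -0.2595, 0.1511]
eef_rot: [0.0, 1.0, -0.026, 0.0]
wrist_force: [-0.4, 0.2, -3.0]
opening: 0.105
grasp_force: 59.0
steel px [ 52.2419 238.5484] 310.0 world circle mm [ 452.1 -156.3] 8.2
steel px [ 93.3964 230.7207] 502.5 world circle mm [ 455.5 -176.9] 10.4
steel px [ 31.1447 198.5658] 310.0 world circle mm [ 473.6 -151.1] 7.9
steel px [ 75.4286 192.3571] 503.0 world circle mm [ 476.1 -172.4] 9.5
steel px [254.778   82.0264] 15460.0 world circle mm [ 519.6 -262.9] 34.3
dark px (255.49996948242188, 193.99998474121094) (59.99999237060547, 18.999996185302734) 90.0 (246, 164, 20, 61)
dark px (63.5, 189.0) (70.0, 127.0) 90.0 (0, 154, 128, 71)
dark px (108.34716796875, 181.64755249023438) (96.23353576660156, 23.095623016357422) 48.871253967285156 (68, 153, 67, 72)
[ 0.4463 -0.2595  0.1511] -3.026332205411074
```

```bash
python3 -c "
from h import *
go((.655,-.115),.15,104)"
```

```text
delta cm [ 20.14 -15.47  -0.03] roll -107.0 | now [ 0.4457 -0.2588  0.1498] yaw -3.0
```

```bash
python3 -m pendant '[[0.8,-0.5,0,-7],[2,-1.2,0,-14],[3.5,-2.2,0,-21],[5,-3.5,0,-28],[6.5,-5,0,-35],[8,-6,0,-42],[9.5,-7.2,0,-49],[11,-8.5,0,-56],[12.5,-9.6,0,-63],[14,-10.8,0,-70],[15.5,-12,0,-77],[16.5,-12.7,0,-84]]'; python3 -m pendant '[[0,0,0,-7],[0,0,0,-14],[0,0,0,-21],[0,0,0,-23],[0,0,0,-23],[0,0,0,-23]]'; python3 -c "
from h import *
go((.655,-.115),.117,104)"
```

```text
time_s: 16.68
eef_pos: [0.6177, -0.1396, 0.1479]
eef_rot: [-0.002, 0.758, 0.652, -0.001]
wrist_force: [0.3, -0.1, -2.3]
opening: 0.101
grasp_force: 58.7
time_s: 17.18
eef_pos: [0.6169, -0.141, 0.1487]
eef_rot: [-0.002, 0.616, 0.787, -0.0]
wrist_force: [-0.7, -0.3, -3.3]
opening: 0.103
grasp_force: 58.9
delta cm [1.6  4.34 3.16] roll -0.1 | now [ 0.6169 -0.141   0.1487] yaw 103.9
```

```bash
python3 -m pendant '[[0,2,0,0],[0,4,0.5,0],[0.8,4.3,2,0],[1.6,4.3,3.2,0],[1.6,4.3,3.2,0],[1.6,4.3,3.2,0],[1.6,4.3,3.2,0]]'; python3 -c "
from h import *
go((.6357,-.0373),.117,104)"
```

```text
time_s: 17.77
eef_pos: [0.6554, -0.1157, 0.1191]
eef_rot: [-0.0, 0.616, 0.788, -0.0]
wrist_force: [-0.4, -0.5, -1.9]
opening: 0.103
grasp_force: 58.9
delta cm [ 8.08 -0.02  0.22] roll -0.0 | now [ 0.6554 -0.1157  0.1191] yaw 104.0
```

```bash
python3 -m pendant '[[1,0,0.1,0],[2.2,0,0.1,0],[3.4,0,0.1,0],[4.2,0,0.1,0],[4.2,0,0.1,0],[4.2,0,0.1,0]]'; python3 -c "
from h import *
go((.6357,-.0373),.117,104)"; python3 -m pendant '[[0.7,0,0,0],[1.4,0,0,0],[2.1,0,0,0],[2.8,0,0,0],[2.8,0,0,0],[2.8,0,0,0]]'; cat > collar.py <<'E'
from h import *
import sys
o=ctrl.get_obs(); im=imaging.camera("wrist"); cv2.imwrite("pics/"+sys.argv[1],im[:,:,::-1]); T=toolT(o)
hsv=cv2.cvtColor(im,cv2.COLOR_RGB2HSV)
m=((hsv[...,0]>15)&(hsv[...,0]<28)&(hsv[...,1]>120)).astype(np.uint8)
m=cv2.morphologyEx(m,cv2.MORPH_OPEN,cv2.getStructuringElement(cv2.MORPH_ELLIPSE,(61,61)))
zt=T[2,3]-.168
for c in cv2.findContours(m,cv2.RETR_EXTERNAL,cv2.CHAIN_APPROX_NONE)[0]:
    (x,y),r=cv2.minEnclosingCircle(c); p=tl(0,(x,y),zt,s=1)
    print("px",x,y,r,"tool",p,"world",T[:3,:3]@p+T[:3,3])
E
python3 collar.py c1.png; python3 -c "
from h import *
go((.6357,-.0373),.117,104)"
```

```text
time_s: 18.27
eef_pos: [0.6457, -0.0738, 0.1186]
eef_rot: [0.0, 0.615, 0.788, -0.0]
wrist_force: [0.2, -0.4, -1.7]
opening: 0.102
grasp_force: 59.0
delta cm [ 3.78 -0.08  0.16] roll 0.1 | now [ 0.6457 -0.0738  0.1186] yaw 104.1
time_s: 18.77
eef_pos: [0.6388, -0.047, 0.1182]
eef_rot: [-0.0, 0.615, 0.788, -0.0]
wrist_force: [0.3, 0.5, -2.1]
opening: 0.104
grasp_force: 59.0
px 455.5 91.0 106.58926391601562 tool [ 0.0691  0.0444 -0.0498] world [0.6652 0.0308 0.168 ]
px 248.43133544921875 17.226078033447266 45.080604553222656 tool [ 0.0836 -0.0009 -0.0498] world [0.6177 0.0339 0.168 ]
delta cm [ 1.06 -0.07  0.13] roll 0.0 | now [ 0.639  -0.0474  0.1183] yaw 104.0
```

```bash
python3 -m pendant '[[0.5,-0.05,0,0],[1.05,-0.05,0,0],[1.05,-0.05,0.2,0],[1.05,-0.05,0.4,0],[1.05,-0.05,0.6,0],[1.05,-0.05,0.7,0],[1.05,-0.05,0.7,0]]'; python3 collar.py c2.png;  python3 -m pendant '[[0,0,0.1,0],[0,0,0.15,0],[0,0,0.15,0],[0,0,0.15,0]]'
```

```text
time_s: 19.4
eef_pos: [0.6359, -0.0376, 0.1113]
eef_rot: [-0.0, 0.616, 0.788, 0.0]
wrist_force: [-1.3, 1.1, -0.7]
opening: 0.103
grasp_force: 59.3
px 248.6812744140625 63.848575592041016 47.15645217895508 tool [ 0.0738 -0.0007 -0.0567] world [0.6175 0.0339 0.168 ]
px 457.8197326660156 98.73394012451172 112.14523315429688 tool [ 0.0674  0.0409 -0.0567] world [0.6594 0.0376 0.168 ]
time_s: 19.78
eef_pos: [0.6362, -0.0377, 0.1109]
eef_rot: [0.0, 0.616, 0.788, 0.0]
wrist_force: [-3.4, -0.2, 5.2]
opening: 0.101
grasp_force: 60.3
```

```bash
python3 -m pendant '[[0,0,-0.1,0],[0,0,-0.1,0],[0,0,-0.1,0],[0,0,-0.1,0]]' 0.4;  python3 -m pendant '[[-0.1,0,-2,0],[-0.3,0,-5,0],[-0.5,0,-8,0],[-2,0,-9,0],[-5,0,-9,0],[-8,0,-9,0],[-8,0,-9,0],[-8,0,-9,0]]'; python3 -c "
from h import *
go((.44,.004),.2,48.4)"
```

```text
time_s: 20.12
eef_pos: [0.636, -0.0375, 0.1107]
eef_rot: [0.0, 0.616, 0.788, 0.0]
wrist_force: [-0.6, 0.2, -0.6]
opening: 0.399
grasp_force: 0.0
time_s: 20.78
eef_pos: [0.6552, -0.1173, 0.1999]
eef_rot: [-0.0, 0.617, 0.787, -0.0]
wrist_force: [0.0, -0.1, -1.0]
opening: 0.404
grasp_force: 0.0
delta cm [ 16.92 -18.     0.01] roll 55.4 | now [ 0.6552 -0.1173  0.1999] yaw 103.8
```

```bash
python3 -m pendant '[[2,-2.1,0,7],[4,-4.3,0,14],[6,-6.4,0,21],[8,-8.5,0,28],[10,-10.7,0,35],[12,-12.8,0,42],[14,-15,0,49],[16,-17,0,55.4],[16.9,-18,0,55.4],[16.9,-18,0,55.4],[16.9,-18,0,55.4],[16.9,-18,0,55.4]]' 0.5; python3 find.py w10.png 0.008; python3 -c "
from h import *
go((.44,.004),.031,48.4)"
```

```text
time_s: 21.78
eef_pos: [0.4406, 0.0052, 0.201]
eef_rot: [0.0, 0.911, 0.412, 0.0]
wrist_force: [0.5, 0.5, -0.3]
opening: 0.502
grasp_force: 0.0
steel px [256.2217  97.6043] 1615.0 world circle mm [489.3  58.5] 25.9
steel px [461.5042   9.0252] 424.5 world circle mm [678.2  -3.5] 16.1
steel px [397.6358  28.6446] 3432.5 world circle mm [637.9  19.9] 47.2
dark px (325.5, 218.5) (11.0, 69.0) 90.0 (291, 213, 70, 12)
dark px (256.5, 158.0) (64.0, 9.0) 90.0 (252, 126, 10, 65)
dark px (490.3638916015625, 46.38861846923828) (69.44507598876953, 31.380449295043945) 39.28940963745117 (454, 20, 58, 58)
dark px (325.0, 5.0) (10.0, 64.0) 90.0 (293, 0, 65, 11)
[0.4406 0.0052 0.201 ] 48.600745901444824
delta cm [-0.13  0.01 17.  ] roll 0.2 | now [0.4407 0.0051 0.201 ] yaw 48.6
```

```bash
python3 -m pendant '[[0,0,3.5,0.2],[-0.1,0,7.5,0.2],[-0.1,0,11,0.2],[-0.1,0,14.5,0.2],[-0.1,0,16.5,0.2],[-0.1,0,16.8,0.2],[-0.1,0,16.8,0.2],[-0.1,0,16.8,0.2]]'; python3 -m pendant '[[0,0,0.1,0],[0,0,0.1,0],[0,0,0.1,0],[0,0,0.1,0],[0,0,0.1,0],[0,0,0.1,0]]' 0; python3 -m pendant '[[0,0,-2,0],[0,0,-5,0],[0,0,-8,0],[0,0,-11,0],[0,0,-12,0],[0,0,-12,0],[0,0,-12,0]]'; python3 find.py w11.png 0.126; python3 -c "
from h import *
go((.46,-.05),.15,32)"
```

```text
time_s: 22.5
eef_pos: [0.4403, 0.0041, 0.0335]
eef_rot: [0.0, 0.912, 0.41, 0.0]
wrist_force: [-0.5, -1.0, 1.1]
opening: 0.499
grasp_force: 0.0
time_s: 23.0
eef_pos: [0.4404, 0.0043, 0.0333]
eef_rot: [0.001, 0.912, 0.41, 0.001]
wrist_force: [-1.0, 1.3, 5.4]
opening: 0.101
grasp_force: 58.8
time_s: 23.58
eef_pos: [0.4392, 0.0046, 0.1519]
eef_rot: [0.0, 0.912, 0.41, 0.001]
wrist_force: [0.5, -0.3, -2.5]
opening: 0.104
grasp_force: 58.8
steel px [256.4835  89.6905] 8071.0 world circle mm [488.1  59. ] 26.1
steel px [460.785   11.6869] 2029.0 world circle mm [577.   25.4] 19.5
steel px [431.2768  29.6421] 980.5 world circle mm [564.2  29.2] 21.5
dark px (255.5, 185.5) (77.0, 19.0) 90.0 (246, 147, 20, 78)
[0.4392 0.0046 0.1519] 48.37985346643797
delta cm [-2.66  5.26  0.08] roll 16.4 | now [0.4383 0.0048 0.1508] yaw 48.4
```

```bash
python3 -c "
from h import *
go((.4875,-.047),.127,32)"
```

```text
delta cm [-0.61  7.12  2.37] roll 16.4 | now [0.4383 0.0048 0.1508] yaw 48.4
```

```bash
python3 -m pendant '[[-0.3,2,0,6],[-0.6,4.5,0,12],[-0.6,6.5,0,16.4],[-0.6,7.1,0,16.4],[-0.6,7.1,1.5,16.4],[-0.6,7.1,2.3,16.4],[-0.6,7.1,2.3,16.4],[-0.6,7.1,2.3,16.4]]'; python3 -c "
from h import *
go((.5553,-.0046),.125,32)"
```

```text
time_s: 24.3
eef_pos: [0.4865, -0.0461, 0.1272]
eef_rot: [-0.001, 0.961, 0.276, -0.002]
wrist_force: [-0.0, -0.2, 0.6]
opening: 0.097
grasp_force: 58.8
delta cm [8.03 0.13 0.19] roll 0.0 | now [ 0.4865 -0.0461  0.1272] yaw 32.0
```

```bash
python3 -m pendant '[[1,0.1,0.1,0],[2.5,0.1,0.2,0],[4,0.1,0.2,0],[4.8,0.1,0.2,0],[5.8,0.1,0.2,0],[6.6,0.1,0.2,0],[7,0.1,0.2,0],[7,0.1,0.2,0],[7,0.1,0.2,0]]'; python3 collar.py c3.png; python3 -c "
from h import *
go((.5553,-.0046),.120,32)"
```

```text
time_s: 25.05
eef_pos: [0.5479, -0.0107, 0.1267]
eef_rot: [-0.0, 0.961, 0.276, -0.0]
wrist_force: [0.7, 0.4, -1.1]
opening: 0.101
grasp_force: 58.8
delta cm [ 0.98 -0.13  0.66] roll -0.0 | now [ 0.5477 -0.0109  0.1266] yaw 32.0
```

```bash
python3 -m pendant '[[0.5,-0.1,0,0],[1,-0.1,0,0],[1,-0.1,0.2,0],[1,-0.1,0.4,0],[1,-0.1,0.6,0],[1,-0.1,0.7,0],[1,-0.1,0.7,0]]'; python3 -c "
from h import *
go((.5553,-.0046),.1185,32)";  python3 -m pendant '[[0,0,0.1,0],[0,0,0.2,0],[0,0,0.2,0],[0,0,0.2,0]]'
```

```text
time_s: 25.68
eef_pos: [0.5558, -0.0047, 0.1195]
eef_rot: [-0.0, 0.961, 0.275, -0.0]
wrist_force: [-0.2, 0.5, -0.5]
opening: 0.105
grasp_force: 58.9
delta cm [-0.04 -0.03  0.1 ] roll -0.0 | now [ 0.5558 -0.0047  0.1195] yaw 32.0
time_s: 26.02
eef_pos: [0.5561, -0.0049, 0.119]
eef_rot: [0.0, 0.961, 0.276, -0.0]
wrist_force: [-5.4, -0.5, 9.8]
opening: 0.101
grasp_force: 60.4
```

```bash
python3 -m pendant '[[0,0,-0.1,0],[0,0,-0.1,0],[0,0,-0.1,0],[0,0,-0.1,0]]' 0.4;  python3 -m pendant '[[-0.1,0,-2,0],[-0.3,0,-5,0],[-0.5,0,-8,0],[-2,0,-10,0],[-5,0,-10,0],[-8,0,-10,0],[-9,0,-10,0],[-9,0,-10,0],[-9,0,-10,0]]'; python3 find.py w12.png 0.094
```

```text
time_s: 26.35
eef_pos: [0.5561, -0.0047, 0.1186]
eef_rot: [-0.0, 0.961, 0.275, 0.0]
wrist_force: [-0.2, -0.5, 0.5]
opening: 0.4
grasp_force: 0.0
time_s: 27.1
eef_pos: [0.48, -0.0525, 0.2189]
eef_rot: [0.0, 0.962, 0.275, 0.0]
wrist_force: [0.8, -0.0, -0.9]
opening: 0.401
grasp_force: 0.0
steel px [231.0136  11.1973] 717.5 world circle mm [579.2  32.5] 16.9
dark px (278.0, 206.5) (35.0, 100.0) 90.0 (228, 189, 101, 36)
dark px (255.0, 69.0) (44.0, 14.0) 90.0 (248, 47, 15, 45)
dark px (350.5, 7.5) (15.0, 57.0) 90.0 (322, 0, 58, 16)
dark px (167.5, 9.0) (18.0, 63.0) 90.0 (136, 0, 64, 19)
[ 0.48   -0.0525  0.2189] 31.94311184798535
```

```bash
python3 -m pendant '[[-3,0,-1,0],[-6,0,-3,0],[-9,0,-5,0],[-9,0,-5,0],[-9,0,-5,0],[-9,0,-5,0]]'; python3 find.py w13.png 0.094; python3 - <<'E'
from h import *
i=imaging.camera_info("wrist"); T=np.linalg.inv(np.load("pics/w13.png.npy")@i["tool_from_camera"]); K=i["K"]
rod=np.array([.6175,.0338])
im=cv2.imread("pics/w13.png"); 
for n,a,z in [("L",140,.07),("M",284,.078),("S",212,.086)]:
    for r in (0.05,.063,.087):
        p=np.r_[rod+r*np.array([np.cos(np.radians(a)),np.sin(np.radians(a))]),z+(.034 if r>.06 else .008),1]; c=T@p
        u=K[0,0]*c[0]/-c[2]+K[0,2]; v=K[1,1]*-c[1]/-c[2]+K[1,2]
        print(n,r,round(u,1),round(v,1),im[int(v)-1:int(v)+2,int(u)-1:int(u)+2].mean().round() if 0<u<511 and 0<v<383 else None)
E
```

```text
time_s: 27.65
eef_pos: [0.4042, -0.0996, 0.2686]
eef_rot: [-0.0, 0.961, 0.275, 0.0]
wrist_force: [0.1, 0.2, 0.1]
opening: 0.402
grasp_force: 0.0
dark px (276.0, 144.0) (96.0, 96.0) 90.0 (228, 96, 97, 97)
[ 0.4042 -0.0996  0.2686] 32.018738807155266
L 0.05 197.2 -109.1 None
L 0.063 174.6 -125.5 None
L 0.087 145.0 -113.4 None
M 0.05 314.3 -115.6 None
M 0.063 337.7 -133.2 None
M 0.087 368.4 -120.6 None
S 0.05 254.9 -69.9 None
S 0.063 254.8 -68.0 None
S 0.087 254.8 -30.4 None
```

```bash
python3 - <<'E'
from h import *
sc=imaging.camera("scene")[:,:,::-1]
iw=imaging.camera_info("wrist"); Ks,Ts=cam("scene")
rod=np.array([.6175,.0338])
for nm,K,T,im in [("w12",iw["K"],np.load("pics/w12.png.npy")@iw["tool_from_camera"],cv2.imread("pics/w12.png")),("scene",Ks,Ts,sc)]:
  Ti=np.linalg.inv(T)
  for n,a,z in [("L",140,.07),("M",284,.078),("S",212,.086)]:
    for r,h in ((0.05,.004),(.067,.034),(.075,.021),(.083,.034)):
        p=np.r_[rod+r*np.array([np.cos(np.radians(a)),np.sin(np.radians(a))]),z+h,1]; c=Ti@p
        u=K[0,0]*c[0]/-c[2]+K[0,2]; v=K[1,1]*-c[1]/-c[2]+K[1,2]
        print(nm,n,r,round(u,1),round(v,1),im[int(v)-1:int(v)+2,int(u)-1:int(u)+2].mean().round() if 0<u<511 and 0<v<383 else None)
g=cv2.cvtColor(sc[185:250,225:310],cv2.COLOR_BGR2GRAY)
for r in g[10:50:1,:85:1]: print(''.join('#' if x<45 else ('o' if x>165 else '.') for x in r))
E
```

```text
w12 L 0.05 191.5 -5.4 None
w12 L 0.067 158.9 -11.7 None
w12 L 0.075 154.0 -1.2 None
w12 L 0.083 136.9 -3.3 None
w12 M 0.05 319.0 -9.2 None
w12 M 0.067 352.8 -16.3 None
w12 M 0.075 357.9 -5.2 None
w12 M 0.083 375.6 -7.6 None
w12 S 0.05 254.3 40.1 44.0
w12 S 0.067 254.2 59.2 56.0
w12 S 0.075 254.2 73.9 46.0
w12 S 0.083 254.2 84.7 41.0
scene L 0.05 265.1 212.6 110.0
scene L 0.067 267.2 202.2 66.0
scene L 0.075 267.9 203.1 56.0
scene L 0.083 268.9 198.4 93.0
scene M 0.05 245.5 230.9 50.0
scene M 0.067 240.5 227.2 70.0
scene M 0.075 238.2 231.2 36.0
scene M 0.083 235.7 229.7 101.0
scene S 0.05 246.4 213.4 34.0
scene S 0.067 241.8 204.2 37.0
scene S 0.075 239.8 205.7 36.0
scene S 0.083 237.6 201.6 113.0
.ooooooooooo..oooo..........oo.ooooooo.ooo...oooooo.ooooo.ooooooooooooooooooooooooooo
oooooooooooooooooo..ooo...ooooooo.ooooooo.ooooooooooooooooooooooooooooooooooooooooooo
oooooo.oo.o.oooooooooooooooooooo..ooo....o....oooooooooooooooooooooooo.oooooooooooooo
oooooooooooooooooooooo..ooooooooo..o.....o..#..oooooooooooooooo.oooo.o.oooooooooooooo
ooooooooooooooooooo.....ooo....ooooooo..oo.###.oo
[... 2346 characters left out ...]
.......ooooo
..........ooo...#.ooo...#.oo........ooo.ooooo.oooo...ooo.........................o...
.........o....###..o..###.oo............ooooo.ooo.....ooo............................
.....o..o...##.##.....####.oooo.......oooooo.oooo......oo............................
o.o....oo.#######...######..ooooooooooooooo.oooo........oo...........................
.o......o.##############.......oooooooo...oooo..........ooo..........................
...o......########.###....oo.........o...ooo.............ooo.........................
...o....o.##########....o..oo..........oooo...............oo.........................
.....o....#########.........o....oooooooo..................oo........................
```

```bash
python3 -c "
from bench import workorder
print(workorder.hand_in())"
```

```text
the job is handed in; nothing more can be done
None
```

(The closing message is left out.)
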